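Unload a solar-cell carrier from the dispenser clamp and locate it on the inspection stage

TASK

Open the clamp's sliding jaw fully by its orange post and leave it open, then take out the finished carrier plate: the fixed jaw's yellow lip still hooks over its other end, so tip the free end up and draw the plate out from under the lip without wrenching against it. Gently lay it, cells up, flat on the inspection stage, snug against all three brass pins (long side against the pair, one end against the single pin), and let go; leave the bottle, box and jar where they are.

Things in the scene. Friction and masses are not known exactly. Their poses are not given: they have to be found in the camera images.
- plate_center (a point): Centre (half-way up) of the loose carrier plate: aluminium slab 130 long (x) x 56 wide (y) x 14 mm high (z), 0.2 to 0.4 kg, twelve dark cells flush in its top; z up. It starts flat in the clamp, long axis along the clamp's x, x the same way, centre 57 mm above the bench; its long sides are free for the fingers between the jaws.
- vise: Fixed clamp: dark base 246 x 110 mm, 20 mm high. Origin on the bench under the centre of the seated plate; +x is the way the jaw opens, z up. The plate lies on a rail 36 mm wide, x -63 to 63, top 50 mm above the bench; beside it is free room down to the base (28 mm high for x over 25). Jaws are 90 mm wide. When fully open the lips are 126 mm apart, less than the plate: it must be tipped.
- lip: Yellow lip of the blue fixed jaw, 8 mm thick. Origin: mid-width of its free lower edge, at clamp x -48.5 mm, 74 mm up. It hooks 16 mm over the plate's -x end; slot under it 24 mm high, back at x -65.5, cheeks 2 mm off the plate's sides. To free the plate tip its +x end up 12 to 16 degrees about its -x end, draw it 25 mm or more towards +x, then lift (open jaw's lip top: 72 mm up).
- jaw (a joint): Travel (m) of the grey moving jaw along the clamp's +x: 0 closed, 0.020 fully open at its stop. Starts within 3 mm of closed, drags with about 8 N friction, stays where left. Closed, its face is at clamp x 65.5 mm, its lip and side cheeks cover the plate's end from x 57.5 (lip 66 to 72 mm above the bench), and it ends at x 103.5.
- jaw_post (a point): Orange grip post on the moving jaw, square to the clamp: 22 mm along its x, 24 mm along y, standing from 72 to 114 mm above the bench. This point is on its axis, 96 mm above the bench; it moves with the jaw.
- stage: Fixed inspection stage: black base 190 x 130 mm, 20 mm high; white rail 36 mm wide, x -63 to 63, top 45 mm above the bench, on which the plate is to lie along x. Origin on the bench under the centre of the located plate (its centre is then 52 mm up). The pair of brass pins (16 mm diameter, tops 55 mm up) is at x +-48, y -36 mm and stops a long side: push the plate towards -y.
- end_pin (a point): Top of the single brass pin of the stage, like the pair, at stage x -73, y 0 mm, 55 mm above the bench; it stops the plate's end: push the plate towards the stage's -x. Either end of the plate may face it.
- wash_bottle: Bystander: white wash bottle with red cap, 64 mm diameter, 205 mm tall; origin at the centre of its foot.
- sample_box: Bystander: shut blue box, 70 x 110 x 30 mm; origin at the centre of its underside.
- jar: Bystander: amber jar, 56 mm diameter, 60 mm tall; origin at the centre of its foot.
Not all that is in view belongs to the job. Of the things shaped like the part that bears plate_center, the aluminium one is meant.

How it is judged:
On the way, in this order (a step that is already met when the one before it is completed fails the run):
1. the jaw is opened fully (at least 18 mm) (value of joint jaw above 0.018 m), for 0.2 s.
2. the plate is lifted clear of the clamp (centre more than 110 mm above the bench) (height (world z) of plate_center above 0.11 m), for 0.2 s.
At the end, for the whole second after the job is handed in: The plate lies flat on the stage rail, cells up (tilt under 0.05 rad), its centre within 2 mm along x and y of the located place (against all three pins), its long axis within 0.035 rad of the stage's x; the clamp jaw is still open (more than 15 mm) (x of plate_center in the frame of stage between -0.002 and 0.002 m and y of plate_center in the frame of stage between -0.002 and 0.002 m and height (world z) of plate_center between 0.0495 and 0.0545 m and angle between plate_center's own z axis and vertical below 0.05 rad and angle between the x axis of plate_center and the x axis of stage, either way round below 0.035 rad and value of joint jaw above 0.015 m); the robot touches nothing.
It fails at once if the plate is wrenched against the fixed jaw's lip (more than 12 N) (contact force between plate and lip above 12 N).
It fails at once if a bystander is pushed more than 25 mm or tipped (distance of any of wash_bottle, sample_box, jar from where it was at the start of the episode above 0.025 m or angle between any of wash_bottle, sample_box, jar's own z axis and vertical above 0.3 rad).
It fails at once if the plate is tipped more than 50 degrees (angle between plate_center's own z axis and vertical above 0.87 rad).
It fails at once if the plate is dropped or slammed on the stage (more than 60 N) (contact force between plate and stage above 60 N).
It also fails if it takes over 54 s, if anything falls off the work surface, if the arm or the gripper's body presses on something with over 40 N, if the wrist force passes 120 N, or if a joint passes its speed limit or range.

ROBOT

A 6-joint arm with a two-finger parallel gripper is mounted at the origin on the work surface. World frame = base frame: x ahead of the robot, y to its left, z up, the work surface at z = 0. Lengths are in m, angles in rad, forces in N, time in s.
With the tool pointing down it reaches from about 0.375 to 0.9 m from the base axis. Payload 3.1 kg.
Tool frame: the origin (TCP) lies on the centre line of the jaws, within the pads' length; the fingertips stand nose_length ahead of it and the grasp point (between the pads) lies 5 mm behind it (nose_length is the distance from the TCP to the fingertips, in m); z points along the fingers, y is the line along which they close (so a half turn about z gives the same grasp; the last joint's range is limited). The gripper opens to 87 mm and grips with 3 to 60 N. Pads are 19 mm wide; open, the fingers measure 117 mm over their backs; the gripper's body (75 mm by 190 mm) begins 51 mm behind the grasp point.
Start: joints at [-1.399, 0.527, 1.433, -0, 1.181, -0.178], TCP at [0.215, -0.587, 0.197] pointing down, gripper open.
Joint ranges: [-3.08, 3.08], [-0.75, 2.2], [0.22, 2.44], [-1.43, 4.57], [0, 2.65], [-2.85, 2.85]. Speed limits (rad/s): [2.79, 2.79, 3.14, 3.14, 3.14, 3.14].

INTERFACE

Orientations are given as [roll, pitch, yaw] about the fixed x, y, z axes, in that order (R = Rz(yaw) Ry(pitch) Rx(roll)).
In Python, from workcell import observe, camera, camera_info, job_done, outline_of, place_of, nose_length gives the robot as it stands.
- The arm moves only by the tool apply_moves, never from a script. Its argument "moves" is a list that holds one entry, the list of rows, each a list of 7 numbers: the shift along the tool's x, y, z in m, then the turn, a rotation vector about the tool's x, y, z in rad, then the opening, from 0 (shut) to 1 (fully open). In form: [[[dx, dy, dz, wx, wy, wz, jaw], ...]]. A call has 1 to 10 rows; each row is the pose to reach, as a shift and turn from the pose commanded when the call began, along the tool's axes at that moment; what a row does not reach only later rows make up. A row lasts 1/10 s, in which the tool goes at most 50 mm and 8.59 degrees, less where a joint would pass 70% of its speed; a pose out of reach is approached as far as the arm can. A call with a gripper value outside its range is refused whole. The fingers move at their own pace and stop on an object; the grip force is fixed at half the most. Time passes only in rows, so rows that repeat a pose let the fingers close. It gives the time, the measured TCP pose, the force, the opening and the grip force at its end, in the units of the state.
- observe(): the state, without advancing time (a new reading comes with each control period).
- camera(name): name is "scene" or "top" or "wrist"; returns the picture (400x640x3 uint8, red, green, blue); there is no depth.
- camera_info(name): a dict with "fx", "fy", "cx", "cy" (pixels), "xyz" and "rotation" of the camera in the world; the wrist camera has in their place "hand_eye" (4x4, takes a point from camera to tool coordinates, whose origin is the TCP and whose axes are the flange's). Camera axes: x right, y up, looking along -z (the intrinsics and any distortion apply to the point x, -y, -z); pixel columns grow to the right and rows downward; lengths in m; the calibration is good to about 2 mm. A picture is of the moment at which its call begins: read the wrist's pose just before it. camera_info takes no time and is no camera call.
- job_done(): hands the job in; it is judged then, once.
Trained networks look in the newest picture that a camera, given by its name, has taken for a name from the list of things; names that differ only in an ending like _2 or _b are one class to them, and where a whole thing is asked for, a point or a joint stands for the part that bears it (a point fixed in the world has none). Each returns a list of dicts, best first, with "score" (0 to 1); they miss things now and then, are a little off and sometimes report something else, mostly with a low value. They report only what shows in the picture. A call takes as long as a camera call. They do not tell look-alikes from the thing itself.
- outline_of(camera, label): "region" (400x640 bool, what is visible of it).
- place_of(camera, label): "at" ([x, y, z] in m, in the coordinates of the camera as it stood for that picture, good to about 4 mm: a listed point, or the origin of a listed thing).
The state is a dict: "clock": time; "qpos": joint angles; "dq": joint speeds; "joint_efforts": joint torques, N m; "ee_pos": TCP position; "orientation": TCP orientation; "contact_force": force on the tool from outside, world axes, zero at the start; "torque": the same for the moment, N m; "finger_gap": finger opening in m; "finger_force": force on a finger pad.
Only numpy, scipy, OpenCV 4.12 (cv2) and the standard library are available. Lean on these libraries where they do the work, as an engineer would, in place of code of your own. Each camera call takes 0.05 s, during which the arm holds its last target. There are 200 camera calls.

## Working session

There is one attempt and no reset: what is moved stays moved. The work goes in short steps, Python scripts to look and compute and a tool call to move; the robot and the scene stay as the last step left them, time stands still between calls to the robot, and variables do not carry over. Pictures are saved under pics/ and viewed, at most 13 in all, crops included, and the job is handed in when it is done.

Besides the shell and the picture viewer there is one more tool, called as name(argument=value, ...), one argument or row to a line, values as JSON. apply_moves: Moves the arm, as the interface text tells. Its arguments: {"type":"object","properties":{"moves":{"type":"array"}},"required":["moves"]}

```bash
ls; mkdir -p pics
cat > h.py <<'E'
import numpy as np, cv2
from scipy.spatial.transform import Rotation as R
from workcell import *
def toworld(cam,p):
    i=camera_info(cam); 
    return np.array(i["xyz"])+np.array(i["rotation"]).reshape(3,3)@np.array(p) if np.size(i["rotation"])==9 else np.array(i["xyz"])+R.from_euler('xyz',i["rotation"]).as_matrix()@np.array(p)
def pix(cam,P):
    i=camera_info(cam); Rm=np.array(i["rotation"]); Rm=Rm.reshape(3,3) if Rm.size==9 else R.from_euler('xyz',Rm).as_matrix()
    p=(np.atleast_2d(P)-np.array(i["xyz"]))@Rm
    return np.c_[i["fx"]*p[:,0]/-p[:,2]+i["cx"], -i["fy"]*p[:,1]/-p[:,2]+i["cy"]]
def ray(cam,uv,z):
    i=camera_info(cam); Rm=np.array(i["rotation"]); Rm=Rm.reshape(3,3) if Rm.size==9 else R.from_euler('xyz',Rm).as_matrix()
    uv=np.atleast_2d(uv); d=np.c_[(uv[:,0]-i["cx"])/i["fx"],-(uv[:,1]-i["cy"])/i["fy"],-np.ones(len(uv))]@Rm.T
    o=np.array(i["xyz"]); return o+d*((z-o[2])/d[:,2])[:,None]
E
python3 - <<'E'
from h import *
print(observe()); print(nose_length() if callable(nose_length) else nose_length)
for c in("scene","top","wrist"): print(c,camera_info(c))
for c in("top","scene"):
    im=camera(c); cv2.imwrite(f"pics/{c}0.png",im[:,:,::-1])
    for l in("plate_center","vise","lip","jaw_post","stage","end_pin","wash_bottle","sample_box","jar"):
        print(c,l,[(toworld(c,d["at"]).round(4).tolist(),round(d["score"],2),pix(c,toworld(c,d["at"])).round().tolist()) for d in place_of(c,l)[:3]])
E
```

```text
pics
{'clock': 0.0, 'qpos': array([-1.39851564e+00,  5.28456859e-01,  1.43388345e+00, -2.15621667e-06,
        1.18141447e+00, -1.78491979e-01]), 'dq': array([ 0.00115299,  0.00058842,  0.00105923,  0.0005093 , -0.00195991,
        0.00042081]), 'joint_efforts': array([ 1.69948435e-03, -4.40033126e+01, -1.76592082e+01,  6.35267654e-02,
        5.81874687e-02, -1.77585516e-04]), 'ee_pos': array([ 0.21465998, -0.58614627,  0.19578342]), 'orientation': array([-3.13946452e+00, -3.81915141e-04,  3.50773080e-01]), 'contact_force': array([ 0.05124863, -0.14895817,  0.33948427]), 'torque': array([ 0.01790318, -0.01697559,  0.0298801 ]), 'finger_force': 0.0, 'finger_gap': 0.08661774623574597}
0.014
scene {'fx': 501.6263150833964, 'fy': 501.6263150833964, 'cx': 314.92295414449734, 'cy': 191.91544287574112, 'xyz': array([1.3464423 , 0.04096582, 1.46249352]), 'rotation': array([ 0.53332426, -0.00429798,  1.7540265 ])}
top {'fx': 513.0853924265643, 'fy': 513.0853924265643, 'cx': 316.06524326821807, 'cy': 195.32328164411646, 'xyz': array([ 0.45047477, -0.12353778,  1.33329789]), 'rotation': array(
[... 1410 characters left out ...]
 172.0]]), ([0.5534, 0.2201, 0.0572], 0.78, [[414.0, 215.0]]), ([0.3692, 0.2485, 0.0041], 0.58, [[424.0, 177.0]])]
scene vise [([0.5491, 0.2162, 0.0021], 0.98, [[410.0, 221.0]])]
scene lip [([0.5564, 0.1702, 0.0746], 0.59, [[399.0, 210.0]]), ([0.7483, 0.1655, 0.0029], 0.53, [[388.0, 275.0]])]
scene jaw_post [([0.5383, 0.3113, 0.0956], 0.76, [[446.0, 209.0]])]
scene stage [([0.5569, -0.2036, -0.0004], 0.88, [[284.0, 203.0]])]
scene end_pin [([0.574, -0.2787, 0.0535], 0.58, [[260.0, 196.0]])]
scene wash_bottle [([0.3797, -0.5147, 0.0001], 0.56, [[210.0, 146.0]])]
scene sample_box [([0.7465, 0.164, 0.0005], 0.69, [[387.0, 275.0]])]
scene jar [([0.7348, -0.214, -0.0002], 0.76, [[269.0, 250.0]])]
```

View image.

Run:
```python
import cv2,numpy as np
a=cv2.imread("pics/top0.png")[100:330,120:520]; b=cv2.imread("pics/scene0.png")
cv2.imwrite("pics/topc.png",cv2.resize(a,(800,460),interpolation=cv2.INTER_CUBIC))
cv2.imwrite("pics/scc.png",cv2.resize(b[110:310,200:480],(800,571),interpolation=cv2.INTER_CUBIC))
```

```text
(no output)
```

View pics/topc.png

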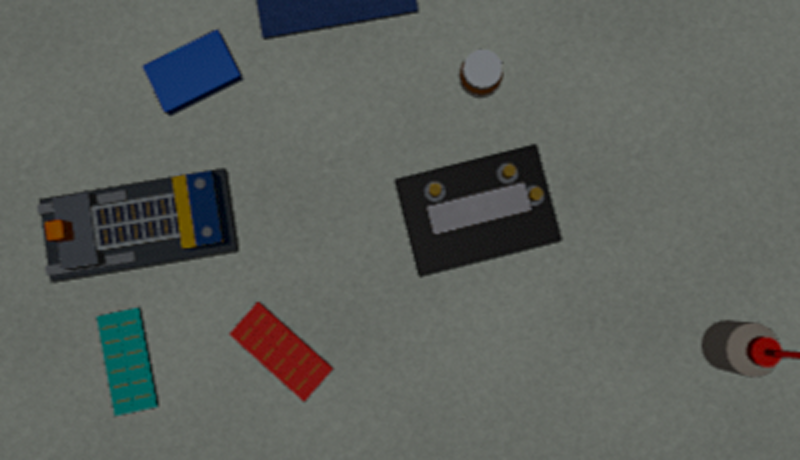

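View pics/scc.png

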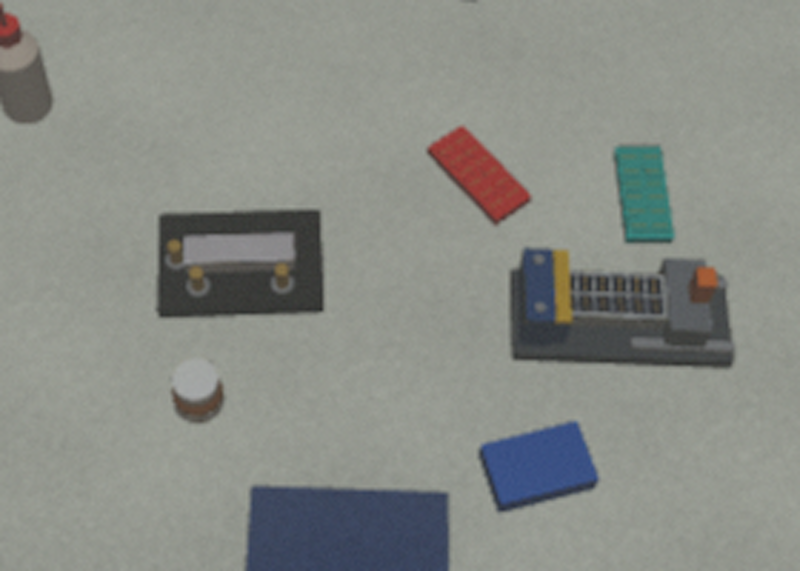

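Three plate-like things: red (top px ≈259,275), teal (≈182,279) and the bare aluminium one with dark cells in the clamp (≈190,209). The aluminium one fits the description, and the enlarged crop confirms it. The clamp's post is orange at (149,215) and its yellow lip is at (209,207). The stage is at (358,205) with three brass pins.

Next I move to a wrist-camera view of the clamp.

apply_moves(
  moves=[
    [[0.0, 0, -0.05, 0, 0, 0, 1], [0.0, 0, -0.1, 0, 0, 0, 1], [0.595, -0.666, -0.1, 0, 0, -1.357, 1], [0.595, -0.666, -0.1, 0, 0, -1.357, 1], [0.595, -0.666, -0.1, 0, 0, -1.357, 1], [0.595, -0.666, -0.1, 0, 0, -1.357, 1], [0.595, -0.666, -0.1, 0, 0, -1.357, 1], [0.595, -0.666, -0.1, 0, 0, -1.357, 1], [0.595, -0.666, -0.1, 0, 0, -1.357, 1], [0.595, -0.666, -0.1, 0, 0, -1.357, 1]],
  ],
)

```text
clock: 2.0
ee_pos: [0.3629, -0.2134, 0.2971]
orientation: [3.141, 0.001, 1.556]
contact_force: [0.3, -0.0, 0.8]
finger_gap: 0.0869
finger_force: 0.0
```

```bash
cat >> h.py <<'E'
def go(p,yaw,pitch_cl=0.0,o=None):
    """shift/turn in tool axes from measured pose to world target p, yaw (pitch_cl: tip-up about tool y)"""
    o=o or observe(); Rc=R.from_euler('xyz',o["orientation"]); Rt=R.from_euler('xyz',[np.pi,0,yaw])*R.from_euler('y',pitch_cl)
    print("at",o["ee_pos"].round(4),o["orientation"].round(4),"t",round(o["clock"],2),"F",o["contact_force"].round(1),"gap",round(o["finger_gap"],4))
    print("shift",Rc.inv().apply(np.array(p)-o["ee_pos"]).round(4),"turn",(Rc.inv()*Rt).as_rotvec().round(4))
E
python3 -c "
from h import *
go([.545,.235,.26],1.71)"
```

```text
at [ 0.3629 -0.2134  0.2971] [3.1407e+00 6.0000e-04 1.5563e+00] t 2.0 F [ 0.3 -0.   0.8] gap 0.0869
shift [0.451  0.1755 0.037 ] turn [ 0.0009  0.0006 -0.1537]
```

apply_moves(
  moves=[
    [[0.451, 0.1755, 0.037, 0, 0, -0.154, 1], [0.451, 0.1755, 0.037, 0, 0, -0.154, 1], [0.451, 0.1755, 0.037, 0, 0, -0.154, 1], [0.451, 0.1755, 0.037, 0, 0, -0.154, 1], [0.451, 0.1755, 0.037, 0, 0, -0.154, 1], [0.451, 0.1755, 0.037, 0, 0, -0.154, 1], [0.451, 0.1755, 0.037, 0, 0, -0.154, 1], [0.451, 0.1755, 0.037, 0, 0, -0.154, 1], [0.451, 0.1755, 0.037, 0, 0, -0.154, 1], [0.451, 0.1755, 0.037, 0, 0, -0.154, 1]],
  ],
)

```text
clock: 3.0
ee_pos: [0.5477, 0.2354, 0.2595]
orientation: [3.141, -0.001, 1.707]
contact_force: [-0.7, -0.6, -0.6]
finger_gap: 0.0865
finger_force: 0.0
```

```bash
cat >> h.py <<'E'
def wcam(o=None):
    o=o or observe(); H=np.array(camera_info("wrist")["hand_eye"]); Rt=R.from_euler('xyz',o["orientation"]).as_matrix()
    return Rt@H[:3,:3], o["ee_pos"]+Rt@H[:3,3]
def wpix(P,o=None):
    Rm,t=wcam(o); i=camera_info("wrist"); p=(np.atleast_2d(P)-t)@Rm
    return np.c_[i["fx"]*p[:,0]/-p[:,2]+i["cx"], i["cy"]+i["fy"]*p[:,1]/p[:,2]]
def wray(uv,z,o=None):
    Rm,t=wcam(o); i=camera_info("wrist"); uv=np.atleast_2d(uv)
    d=np.c_[(uv[:,0]-i["cx"])/i["fx"],-(uv[:,1]-i["cy"])/i["fy"],-np.ones(len(uv))]@Rm.T
    return t+d*((z-t[2])/d[:,2])[:,None]
E
python3 - <<'E'
from h import *
import pickle
o=observe(); go([.545,.235,.26],1.71,o=o)
im=camera("wrist"); cv2.imwrite("pics/w1.png",im[:,:,::-1]); pickle.dump(o,open("o1.pkl","wb"))
Rm,t=wcam(o)
for l in("plate_center","vise","lip","jaw_post"):
    print(l,[((t+Rm@np.array(d["at"])).round(4).tolist(),round(d["score"],2),wpix(t+Rm@np.array(d["at"]),o).round().tolist()) for d in place_of("wrist",l)[:2]])
E
```

```text
at [0.5477 0.2354 0.2595] [ 3.1409e+00 -6.0000e-04  1.7068e+00] t 3.0 F [-0.7 -0.6 -0.6] gap 0.0865
shift [-0.     -0.0028 -0.0005] turn [ 0.0007 -0.0006 -0.0032]
plate_center [([0.3768, 0.0516, 0.0053], 0.93, [[192.0, 266.0]]), ([0.3744, 0.2511, 0.0096], 0.74, [[192.0, 132.0]])]
vise []
lip [([0.5563, 0.1732, 0.0709], 0.9, [[320.0, 221.0]])]
jaw_post [([0.5371, 0.3117, 0.0965], 0.62, [[320.0, 103.0]])]
```

View pics/w1.png

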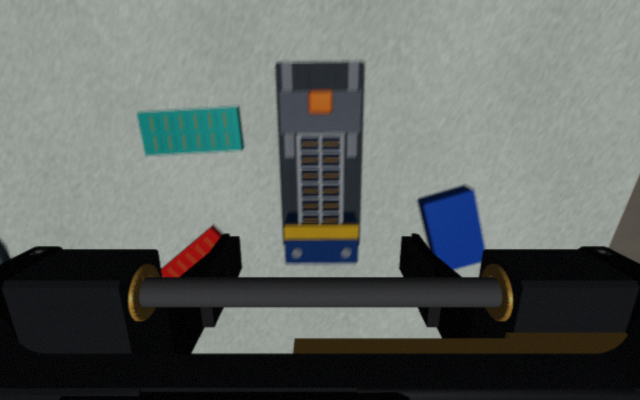

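The clamp is nearly aligned with the tool: orange post at (320,102), plate between columns 298–344, lip at row ≈232. I'll fit the edges for sub-pixel geometry.

Run:
```python
from h import *
import pickle
o=pickle.load(open("o1.pkl","rb")); im=cv2.imread("pics/w1.png").astype(int); b,g,r=im[...,0],im[...,1],im[...,2]
def blob(m,name,z):
    n,l,s,c=cv2.connectedComponentsWithStats(m.astype(np.uint8)); k=1+np.argmax(s[1:,4]); ys,xs=np.nonzero(l==k)
    q=cv2.minAreaRect(np.c_[xs,ys].astype(np.float32)); print(name,s[k],c[k].round(1),q[1:],"world",wray(c[k],z,o).round(4)); return l==k
sub=np.zeros(b.shape,bool); sub[60:270,270:370]=1
blob(sub&(r>150)&(g<150)&(b<80),"post",.114)
y=blob(sub&(r>120)&(g>100)&(b<80),"lip",.082)
ys,xs=np.nonzero(y)
for c in(295,320,345): print("lip rows",c,ys[xs==c].min(),ys[xs==c].max())
gray=im.sum(2)/3
for rr in(150,165,180,195,210): print(rr,[int(v) for v in gray[rr,272:372]][0:38],[int(v) for v in gray[rr,272:372]][60:])
print([int(v) for v in gray[60:270,301]])
```

```text
post [310  93  21  18 335] [320.  101.8] ((17.0, 20.0), 90.0) world [[0.5368 0.3127 0.114 ]]
lip [285 226  73  12 818] [321.5 231.8] ((11.0, 72.0), 90.0) world [[0.5588 0.1638 0.082 ]]
lip rows 295 227 237
lip rows 320 227 237
lip rows 345 226 237
150 [147, 145, 148, 149, 153, 143, 119, 87, 53, 44, 46, 53, 70, 88, 96, 102, 101, 102, 98, 96, 98, 89, 71, 64, 85, 110, 124, 118, 100, 87, 85, 84, 84, 84, 83, 84, 82, 82] [81, 82, 81, 81, 83, 83, 89, 105, 120, 121, 117, 97, 73, 54, 61, 80, 98, 100, 103, 99, 98, 98, 99, 92, 78, 60, 44, 44, 47, 69, 106, 136, 151, 155, 156, 156, 155, 153, 154, 150]
165 [151, 152, 150, 150, 149, 149, 137, 113, 77, 46, 44, 44, 43, 45, 44, 43, 43, 42, 42, 44, 41, 44, 44, 53, 74, 99, 118, 120, 102, 77, 65, 62, 62, 63, 64, 62, 62, 61] [63, 64, 64, 62, 63, 65, 74, 97, 116, 120, 113, 94, 69, 49, 43, 43, 42, 43, 43, 43, 44, 43, 41, 41, 45, 43, 42, 43, 56, 91, 127, 145, 151, 152, 150, 152, 149, 148, 148, 149]
180 [153, 155, 154, 151, 150, 149, 146, 132, 102, 62, 45, 43, 39, 43, 41, 42, 43, 41, 40, 40, 44, 43, 41, 45, 63, 91, 116, 119, 107, 87, 63, 52, 50, 50, 50, 47, 4
[... 1045 characters left out ...]
, 74, 75, 74, 75, 75, 75, 75, 73, 77, 75, 75, 75, 74, 74, 76, 75, 75, 76, 75, 77, 72, 76, 78, 74, 77, 76, 77, 75, 79, 91, 103, 105, 108, 106, 94, 82, 68, 62, 61, 64, 65, 66, 76, 74, 66, 68, 74, 87, 92, 97, 97, 92, 72, 69, 67, 69, 73, 79, 83, 81, 75, 74, 77, 90, 96, 102, 107, 101, 85, 80, 78, 79, 83, 84, 88, 82, 83, 87, 91, 95, 104, 112, 109, 95, 88, 85, 85, 84, 90, 93, 94, 90, 91, 91, 96, 105, 112, 107, 98, 95, 96, 98, 98, 98, 101, 97, 95, 97, 99, 102, 109, 118, 114, 104, 104, 102, 101, 101, 100, 86, 71, 75, 77, 77, 84, 97, 97, 95, 98, 97, 95, 95, 96, 95, 88, 81, 73, 68, 48, 43, 44, 45, 45, 44, 44, 52, 58, 68, 73, 75, 78, 75, 63, 48, 45, 44, 44, 41, 48, 81, 110, 125, 141, 153, 156, 155, 150]
```

Run:
```python
from h import *
import pickle
o=pickle.load(open("o1.pkl","rb"))
rows=[150,165,180,195,210]; L=[295.8,296.2,296.6,296.9,297.4]; Rr=[343.7,343.5,343.4,343.0,343.0]
a=wray(np.c_[L,rows],.064,o); b=wray(np.c_[Rr,rows],.064,o); m=(a+b)/2
print("width",np.linalg.norm(a-b,axis=1).round(4)); d=m[0]-m[-1]; print("yaw",np.arctan2(d[1],d[0])); print(m.round(4))
p=wray([320,101.8],.114,o)[0]; lp=wray([320.2,226.5],.082,o)[0]; lb=wray([320.2,237.5],.082,o)[0]
print(p,lp,lb); d=p-lp; print("post-lip len",np.hypot(*d[:2]),np.arctan2(d[1],d[0]))
```

```text
width [0.0562 0.0563 0.0564 0.0563 0.0565]
yaw 1.7129484884220527
[[0.5438 0.2587 0.064 ]
 [0.5463 0.2411 0.064 ]
 [0.549  0.2229 0.064 ]
 [0.5514 0.2043 0.064 ]
 [0.5544 0.1851 0.064 ]]
[0.53680856 0.31268573 0.114     ] [0.55633803 0.17048362 0.082     ] [0.55826207 0.15632299 0.082     ]
post-lip len 0.14353689429386798 1.7072785694941452
```

apply_moves(
  moves=[
    [[0.05, 0, 0, 0, 0, -0.003, 1], [0.078, 0, 0.02, 0, 0, -0.003, 1], [0.078, 0, 0.07, 0, 0, -0.003, 1], [0.078, 0, 0.12, 0, 0, -0.003, 1], [0.078, 0, 0.15, 0, 0, -0.003, 1], [0.078, 0, 0.163, 0, 0, -0.003, 1], [0.078, 0, 0.163, 0, 0, -0.003, 0], [0.078, 0, 0.163, 0, 0, -0.003, 0], [0.078, 0, 0.163, 0, 0, -0.003, 0], [0.078, 0, 0.163, 0, 0, -0.003, 0]],
  ],
)

```text
clock: 4.25
ee_pos: [0.538, 0.3099, 0.0989]
orientation: [3.138, -0.001, 1.708]
contact_force: [0.5, -0.3, 0.0]
finger_gap: 0.0626
finger_force: 0.0
```

apply_moves(
  moves=[
    [[0, 0, 0, 0, 0, 0, 0], [0, 0, 0, 0, 0, 0, 0], [0, 0, 0, 0, 0, 0, 0]],
  ],
)

```text
clock: 4.55
ee_pos: [0.5367, 0.3096, 0.0971]
orientation: [3.141, -0.0, 1.708]
contact_force: [0.5, -0.1, -0.5]
finger_gap: 0.0396
finger_force: 0.0
```

apply_moves(
  moves=[
    [[0, 0, 0, 0, 0, 0, 0], [0, 0, 0, 0, 0, 0, 0], [0, 0, 0, 0, 0, 0, 0], [0, 0, 0, 0, 0, 0, 0], [0.005, 0, 0, 0, 0, 0, 0], [0.01, 0, 0, 0, 0, 0, 0], [0.015, 0, 0, 0, 0, 0, 0], [0.018, 0, 0, 0, 0, 0, 0]],
  ],
)

```text
clock: 5.35
ee_pos: [0.534, 0.3281, 0.0968]
orientation: [3.141, -0.0, 1.708]
contact_force: [-0.4, -0.1, -0.4]
finger_gap: 0.0002
finger_force: 0.0
```

The fingers closed on nothing, so I'll look.

Run:
```python
from h import *
w=camera("wrist")[:,:,::-1]; t=camera("top")[150:270,120:280,::-1]
cv2.imwrite("pics/w2.png",np.vstack([cv2.resize(w,(480,300)),cv2.resize(t,(480,300),interpolation=cv2.INTER_CUBIC)]))
```

```text
(no output)
```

View pics/w2.png

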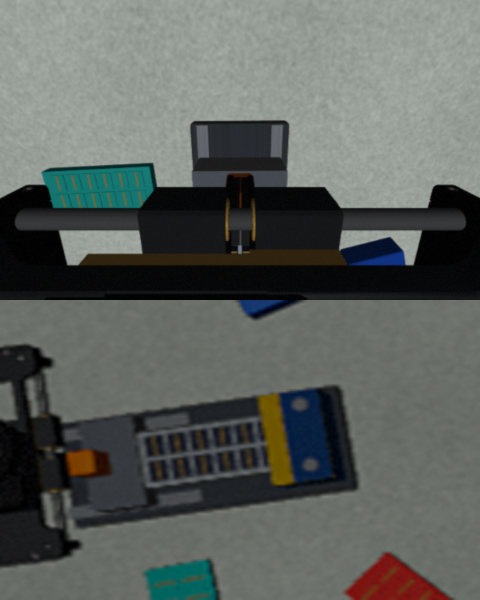

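Run:
```python
from h import *
o=observe(); print(o["ee_pos"],o["finger_gap"],o["qpos"],o["contact_force"])
T=o["ee_pos"]; P=np.array([T,T-[0,0,.014],T+[0,0,.05],[.5366,.3127,.114],[.5366,.3127,.072],[.5366,.3127,.096]])
print("wrist",wpix(P,o).round(1).tolist()); print("top",pix("top",P).round(1).tolist())
s=camera("scene"); print("scene",pix("scene",P).round(1).tolist())
t=camera("top")
print([(toworld("top",d["at"]).round(4).tolist(),round(d["score"],2)) for d in place_of("top","jaw_post")])
c=s[150:270,380:500,::-1]; w=camera("wrist")[200:320,240:400,::-1]
cv2.imwrite("pics/w3.png",np.hstack([cv2.resize(c,(400,400),interpolation=cv2.INTER_CUBIC),cv2.resize(t[180:240,120:180,::-1],(400,400),interpolation=cv2.INTER_CUBIC)]))
```

```text
[0.53398989 0.32802887 0.09674835] 0.0002572098579766201 [3.72761729e-01 6.50833297e-01 1.51476036e+00 1.03298092e-04
 9.75854848e-01 2.34810745e-01] [ 0.2777654   0.26126348 -0.26500711]
wrist [[320.6, 233.8], [320.6, 225.5], [320.7, 275.0], [321.5, 270.0], [321.3, 240.4], [321.4, 255.9]]
top [[141.9, 215.5], [143.9, 215.9], [134.1, 214.2], [145.6, 213.9], [151.6, 214.9], [148.2, 214.3]]
scene [[451.6, 208.8], [450.6, 210.9], [455.6, 200.9], [447.9, 206.0], [444.8, 212.5], [446.6, 208.8]]
[([0.5363, 0.3092, 0.0991], 0.8), ([0.746, 0.1608, -0.0008], 0.41)]
```

View pics/w3.png

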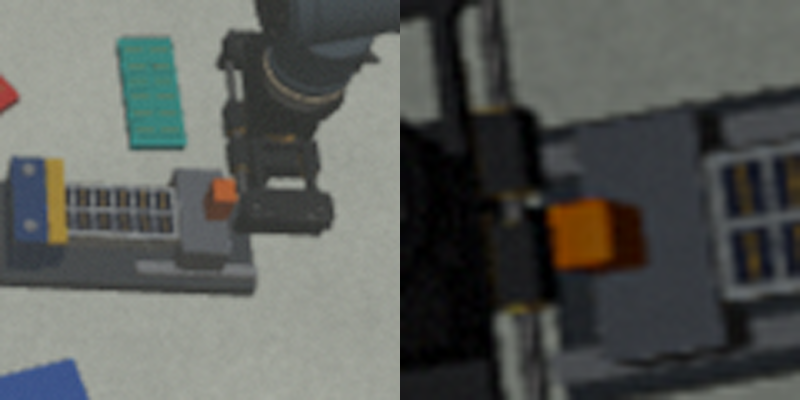

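The fingers slid off or missed the post and now stand just beyond it (+x side); the jaw hasn't moved. I'll push the post from its −x side with the closed fingers instead, which needs no friction.

apply_moves(
  moves=[
    [[0, 0, -0.05, 0, 0, 0, 0], [0, 0, -0.06, 0, 0, 0, 0], [-0.03, 0, -0.06, 0, 0, 0, 0], [-0.054, 0, -0.06, 0, 0, 0, 0], [-0.054, 0, -0.06, 0, 0, 0, 0], [-0.054, 0, -0.03, 0, 0, 0, 0], [-0.054, 0, 0, 0, 0, 0, 0], [-0.054, 0, 0, 0, 0, 0, 0], [-0.048, 0, 0, 0, 0, 0, 0], [-0.042, 0, 0, 0, 0, 0, 0]],
  ],
)

```text
clock: 6.65
ee_pos: [0.541, 0.2869, 0.0982]
orientation: [3.139, -0.001, 1.708]
contact_force: [0.5, -0.4, -0.1]
finger_gap: 0.0004
finger_force: 0.0
```

apply_moves(
  moves=[
    [[0.005, 0, 0, 0, 0, 0, 0], [0.01, 0, 0, 0, 0, 0, 0]],
  ],
)

```text
clock: 6.85
ee_pos: [0.5392, 0.2968, 0.0981]
orientation: [3.139, -0.001, 1.708]
contact_force: [-0.7, 0.2, -0.1]
finger_gap: 0.0005
finger_force: 0.0
```

Run:
```python
from h import *
o=observe(); T=o["ee_pos"]; print(T)
t=camera("top"); s=camera("scene"); w=camera("wrist")
P=np.array([T,T-[0,0,.014],[.537,.311,.114],[.537,.311,.072]])
def mark(im,uv,u0,v0,sz,out=400):
    c=cv2.resize(im[v0:v0+sz,u0:u0+sz,::-1],(out,out),interpolation=cv2.INTER_CUBIC).copy()
    for k,(u,v) in enumerate(uv): cv2.circle(c,(int((u-u0)*out/sz),int((v-v0)*out/sz)),3,[(0,0,255),(255,0,255),(0,255,0),(255,255,0)][k],-1)
    return c
cv2.imwrite("pics/w4.png",np.hstack([mark(s,pix("scene",P),410,170,70),mark(w,wpix(P,o),260,180,130)]))
print([(toworld("top",d["at"]).round(4).tolist(),round(d["score"],2)) for d in place_of("top","jaw_post")])
print([(toworld("scene",d["at"]).round(4).tolist(),round(d["score"],2)) for d in place_of("scene","jaw_post")])
```

```text
[0.53917424 0.29679734 0.09810213]
[([0.5367, 0.3108, 0.097], 0.65)]
[([0.5375, 0.3148, 0.0981], 0.6)]
```

View pics/w4.png

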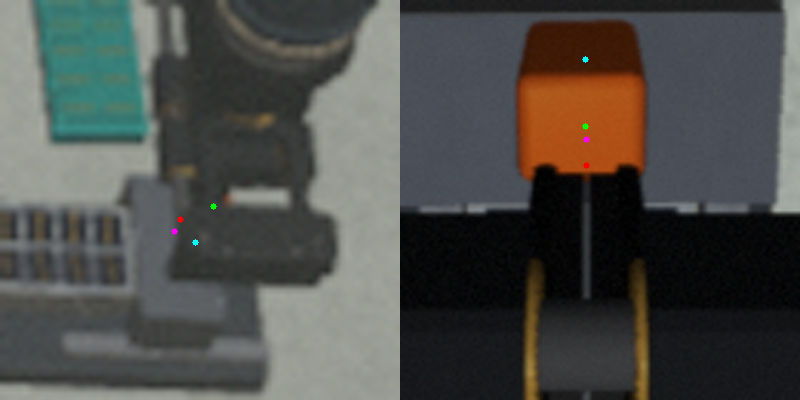

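The fingertips in the open-gripper wrist view (inner edges at columns 239/401, rows 238–272) put them about 30 mm short of where the nominal TCP says. That explains both passes going over the post. I'll check with a cautious descent over the jaw top.

apply_moves(
  moves=[
    [[-0.013, 0, 0, 0, 0, 0, 0], [-0.013, 0, 0.006, 0, 0, 0, 0], [-0.013, 0, 0.012, 0, 0, 0, 0], [-0.013, 0, 0.015, 0, 0, 0, 0]],
  ],
)

```text
clock: 7.5
ee_pos: [0.5398, 0.2822, 0.0807]
orientation: [-3.14, 0.0, 1.707]
contact_force: [0.4, 0.2, -0.4]
finger_gap: 0.0002
finger_force: 0.0
```

apply_moves(
  moves=[
    [[0, 0, 0.003, 0, 0, 0, 0], [0, 0, 0.006, 0, 0, 0, 0]],
  ],
)

```text
clock: 7.7
ee_pos: [0.5402, 0.2828, 0.0753]
orientation: [-3.141, 0.0, 1.708]
contact_force: [0.5, 0.0, -0.4]
finger_gap: 0.0006
finger_force: 0.0
```

apply_moves(
  moves=[
    [[0, 0, 0.008, 0, 0, 0, 0], [0, 0, 0.017, 0, 0, 0, 0], [0.004, 0, 0.017, 0, 0, 0, 0], [0.008, 0, 0.017, 0, 0, 0, 0], [0.012, 0, 0.017, 0, 0, 0, 0], [0.015, 0, 0.017, 0, 0, 0, 0]],
  ],
)

```text
clock: 8.3
ee_pos: [0.5376, 0.2949, 0.0577]
orientation: [-3.139, 0.005, 1.71]
contact_force: [2.0, -8.1, -4.2]
finger_gap: 0.0005
finger_force: 4.3
```

apply_moves(
  moves=[
    [[0.004, 0, 0, 0, 0, 0, 0], [0.008, 0, 0, 0, 0, 0, 0], [0.012, 0, 0, 0, 0, 0, 0], [0.015, 0, 0, 0, 0, 0, 0], [0.015, 0, 0, 0, 0, 0, 0]],
  ],
)

```text
clock: 8.8
ee_pos: [0.5361, 0.3053, 0.0578]
orientation: [-3.137, 0.013, 1.712]
contact_force: [3.7, -20.0, -1.9]
finger_gap: 0.0005
finger_force: 10.1
```

apply_moves(
  moves=[
    [[0.002, 0, 0, 0, 0, 0, 0], [0.003, 0, 0, 0, 0, 0, 0]],
  ],
)

```text
clock: 9.0
ee_pos: [0.5361, 0.3052, 0.0578]
orientation: [-3.136, 0.018, 1.713]
contact_force: [6.0, -29.4, -0.2]
finger_gap: 0.0002
finger_force: 15.2
```

apply_moves(
  moves=[
    [[-0.01, 0, 0, 0, 0, 0, 0], [-0.02, 0, -0.04, 0, 0, 0, 0.5], [-0.04, 0, -0.09, 0, 0, 0, 1], [-0.06, 0, -0.14, 0, 0, 0, 1], [-0.08, 0, -0.18, 0, 0, 0, 1], [-0.08, 0, -0.18, 0, 0, 0, 1], [-0.08, 0, -0.18, 0, 0, 0, 1]],
  ],
)

```text
clock: 9.7
ee_pos: [0.5477, 0.2364, 0.2409]
orientation: [3.137, -0.001, 1.707]
contact_force: [0.5, 1.2, -0.6]
finger_gap: 0.0405
finger_force: 0.0
```

Run:
```python
from h import *
import pickle
o=observe(); pickle.dump(o,open("o2.pkl","wb")); go([.5496,.2185,.2],1.710,o=o)
im=camera("wrist"); cv2.imwrite("pics/w5.png",im[:,:,::-1]); Rm,t=wcam(o)
for l in("lip","jaw_post"): print(l,[((t+Rm@np.array(d["at"])).round(4).tolist(),round(d["score"],2)) for d in place_of("wrist",l)[:2]])
im=im[:,:,::-1].astype(int); b,g,r=im[...,0],im[...,1],im[...,2]
for n,m,z in(("post",(r>150)&(g<150)&(b<80),.114),("lip",(r>120)&(g>100)&(b<80),.082)):
    m[:60]=0; m[:,:270]=0; m[:,380:]=0; n_,l,s,c=cv2.connectedComponentsWithStats(m.astype(np.uint8)); k=1+np.argmax(s[1:,4]); print(n,s[k],c[k],wray(c[k],z,o))
    print("edges",wray([[c[k][0],s[k][1]-.5],[c[k][0],s[k][1]+s[k][3]-.5]],z,o).round(4).tolist())
gr=im.sum(2)//3; print([int(v) for v in gr[60:280:1,300]])
```

```text
at [0.5477 0.2364 0.2409] [ 3.1370e+00 -9.0000e-04  1.7069e+00] t 9.7 F [ 0.5  1.2 -0.6] gap 0.0405
shift [-0.018  -0.0008  0.0409] turn [ 0.0045 -0.0009 -0.0031]
lip [([0.5573, 0.1742, 0.0694], 0.67)]
jaw_post [([0.5294, 0.3291, 0.0984], 0.86)]
post [284 234  73  14 921] [320.15092291 240.72204126] [[0.55620985 0.17563987 0.114     ]]
edges [[0.5551, 0.1837, 0.114], [0.5573, 0.1679, 0.114]]
lip [281 234  77  14 986] [320.62474645 240.74137931] [[0.55880763 0.1615479  0.082     ]]
edges [[0.5576, 0.1705, 0.082], [0.56, 0.1531, 0.082]]
[176, 176, 166, 97, 54, 49, 47, 46, 49, 47, 51, 48, 47, 47, 47, 47, 76, 84, 86, 85, 85, 86, 86, 85, 84, 83, 84, 84, 84, 83, 84, 84, 84, 87, 85, 86, 84, 85, 88, 85, 84, 88, 87, 87, 87, 87, 86, 86, 85, 87, 84, 89, 85, 86, 85, 86, 87, 88, 87, 86, 85, 60, 52, 50, 50, 51, 50, 50, 51, 52, 50, 53, 63, 130, 138, 137, 138, 134, 138, 137, 134, 109, 56, 36, 36, 37, 35, 43, 87, 89, 54, 35, 33, 35, 33, 48, 115, 132, 105, 52, 34, 33, 31, 34, 46, 88, 79, 42, 32, 28, 29, 32, 61, 127, 134, 72, 34, 27, 27, 29, 34, 67, 88, 52, 31, 26, 27, 29, 53, 126, 134, 74, 35, 28, 25, 26, 36, 72, 77, 42, 25, 24, 25, 30, 71, 128, 121, 59, 29, 25, 23, 28, 48, 79, 56, 31, 26, 27, 27, 53, 125, 125, 64, 35, 29, 30, 32, 45, 72, 46, 33, 35, 40, 48, 67, 100, 111, 108, 109, 109, 107, 107, 107, 105, 109, 108, 108, 106, 66, 50, 49, 49, 51, 50, 50, 51, 49, 47, 50, 49, 49, 47, 48, 51, 51, 48, 48, 48, 48, 49, 47, 48, 54, 84, 159, 167, 162, 74, 25, 23]
```

View pics/w5.png

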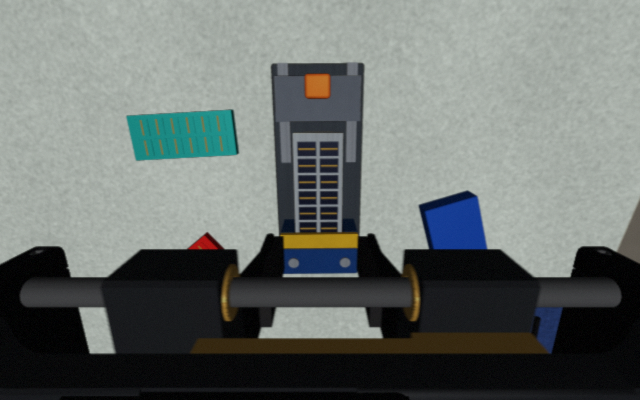

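The jaw is open: its edge is at row 121 and the plate's end at row 133, leaving dark base visible between them. The post is at (317,86). I'll compute the travel and re-measure the fingertips.

Run:
```python
from h import *
import pickle
o=pickle.load(open("o2.pkl","rb")); C=np.array([.5496,.2185]); ex=np.array([np.cos(1.71),np.sin(1.71)])
for n,uv,z in(("jaw lip edge",(300,120.7),.072),("plate end",(300,132.6),.064),("lip",(320,233.5),.082),("post",(317,85.5),.114)):
    p=wray(uv,z,o)[0]; print(n,((p[:2]-C)@ex).round(4),p.round(4))
g=cv2.imread("pics/w5.png").astype(int).sum(2)//3
for r in range(232,300,5): print(r,[int(v) for v in g[r,262:290]],[int(v) for v in g[r,350:378]])
```

```text
jaw lip edge 0.0768 [0.5189 0.2918 0.072 ]
plate end 0.0636 [0.52   0.2786 0.064 ]
lip -0.0487 [0.5569 0.1704 0.082 ]
post 0.1104 [0.5326 0.3276 0.114 ]
232 [170, 168, 168, 167, 170, 166, 167, 166, 165, 164, 168, 170, 169, 169, 171, 169, 140, 71, 46, 38, 35, 35, 37, 38, 35, 36, 34, 38] [44, 45, 43, 43, 45, 43, 45, 47, 55, 102, 154, 171, 170, 171, 171, 169, 165, 163, 161, 163, 160, 162, 165, 167, 171, 173, 172, 170]
237 [175, 170, 147, 96, 31, 5, 1, 0, 4, 2, 3, 11, 18, 17, 18, 17, 15, 9, 13, 15, 29, 66, 96, 107, 109, 108, 107, 107] [110, 111, 111, 113, 111, 111, 102, 77, 37, 16, 16, 14, 15, 19, 15, 13, 19, 16, 5, 5, 4, 6, 1, 1, 30, 83, 141, 167]
242 [147, 90, 33, 5, 2, 6, 4, 3, 4, 2, 1, 5, 6, 5, 4, 8, 3, 3, 7, 8, 19, 57, 94, 110, 109, 110, 110, 108] [111, 109, 109, 109, 110, 108, 102, 69, 24, 12, 7, 8, 5, 5, 5, 3, 4, 4, 2, 1, 1, 2, 3, 3, 1, 5, 26, 79]
247 [33, 7, 3, 6, 5, 3, 5, 1, 4, 4, 5, 7, 4, 5, 2, 6, 10, 11, 9, 9, 16, 48, 86, 106, 107, 104, 105, 104] [92, 94, 94, 91, 89, 91, 85, 62, 20, 5, 6, 5, 8, 8, 7, 6, 8, 5, 3, 3, 0, 1, 1, 5, 2, 6, 2, 6]
252 [2, 5, 3, 2, 2, 4, 4, 6, 9, 7, 7, 
[... 1370 characters left out ...]
6, 34, 35]
287 [49, 48, 49, 50, 48, 50, 51, 50, 48, 48, 47, 48, 47, 47, 49, 47, 47, 48, 49, 48, 49, 46, 50, 49, 48, 49, 47, 48] [49, 50, 48, 49, 48, 49, 48, 47, 49, 46, 47, 50, 49, 51, 47, 47, 50, 49, 50, 48, 48, 48, 50, 48, 50, 48, 47, 49]
292 [60, 60, 59, 56, 60, 60, 59, 61, 60, 59, 61, 59, 60, 61, 60, 62, 59, 60, 59, 62, 59, 59, 61, 61, 58, 60, 59, 58] [60, 59, 61, 60, 58, 60, 59, 59, 60, 60, 60, 59, 61, 59, 60, 58, 59, 58, 59, 61, 57, 62, 59, 60, 61, 59, 58, 59]
297 [65, 64, 64, 63, 66, 69, 64, 65, 66, 65, 65, 65, 65, 64, 66, 64, 64, 66, 64, 65, 64, 65, 66, 64, 66, 64, 66, 66] [63, 64, 64, 66, 65, 63, 65, 64, 63, 66, 65, 66, 65, 64, 65, 64, 63, 62, 67, 65, 64, 65, 65, 64, 66, 66, 66, 64]
```

The jaw's lip edge is at clamp x ≈78 mm, so it is fully open (20 mm). The fingertips are at about tool z −27 mm. Now I descend to grasp the plate.

apply_moves(
  moves=[
    [[-0.018, -0.001, 0.03, 0, 0, -0.003, 1], [-0.018, -0.001, 0.075, 0, 0, -0.003, 1], [-0.018, -0.001, 0.12, 0, 0, -0.003, 1], [-0.018, -0.001, 0.16, 0, 0, -0.003, 1], [-0.018, -0.001, 0.185, 0, 0, -0.003, 1], [-0.018, -0.001, 0.205, 0, 0, -0.003, 1], [-0.018, -0.001, 0.217, 0, 0, -0.003, 1], [-0.018, -0.001, 0.227, 0, 0, -0.003, 1], [-0.018, -0.001, 0.227, 0, 0, -0.003, 1]],
  ],
)

```text
clock: 10.75
ee_pos: [0.547, 0.2183, 0.0102]
orientation: [-3.138, 0.0, 1.711]
contact_force: [-0.2, 0.4, 0.3]
finger_gap: 0.0872
finger_force: 0.0
```

Run:
```python
from h import *
go([.5496,.2185,.013],1.710)
```

```text
at [0.547  0.2183 0.0102] [-3.1385e+00  1.0000e-04  1.7112e+00] t 10.75 F [-0.2  0.4  0.3] gap 0.0872
shift [-0.0002  0.0026 -0.0028] turn [-0.0031  0.0001  0.0012]
```

apply_moves(
  moves=[
    [[0, 0.002, -0.002, 0, 0, 0, 1], [0, 0.002, -0.002, 0, 0, 0, 0.3], [0, 0.002, -0.002, 0, 0, 0, 0.3], [0, 0.002, -0.002, 0, 0, 0, 0.3], [0, 0.002, -0.002, 0, 0, 0, 0.3], [0, 0.002, -0.002, 0, 0, 0, 0.3], [0, 0.002, -0.002, 0, 0, 0, 0.3]],
  ],
)

```text
clock: 11.45
ee_pos: [0.5497, 0.2184, 0.014]
orientation: [-3.141, 0.0, 1.711]
contact_force: [-2.1, -0.3, 3.3]
finger_gap: 0.0553
finger_force: 30.0
```

Run:
```python
from h import *
go([.5496,.2185,.013],1.710)
```

```text
at [0.5497 0.2184 0.014 ] [-3.1408  0.      1.7108] t 11.45 F [-2.1 -0.3  3.3] gap 0.0553
shift [ 0.0001 -0.0001  0.001 ] turn [-0.0008  0.      0.0008]
```

apply_moves(
  moves=[
    [[0.001, 0, -0.002, 0, 0, 0, 0.3], [0.0024, 0, -0.0046, 0, 0.04, 0, 0.3], [0.0037, 0, -0.0073, 0, 0.08, 0, 0.3], [0.0049, 0, -0.01, 0, 0.12, 0, 0.3], [0.006, 0, -0.0128, 0, 0.16, 0, 0.3], [0.007, 0, -0.0157, 0, 0.2, 0, 0.3], [0.0079, 0, -0.0188, 0, 0.244, 0, 0.3], [0.0079, 0, -0.0188, 0, 0.244, 0, 0.3]],
  ],
)

```text
clock: 12.25
ee_pos: [0.5486, 0.2282, 0.0328]
orientation: [-3.14, -0.249, 1.708]
contact_force: [-0.5, 8.7, -1.2]
finger_gap: 0.0557
finger_force: 30.0
```

Run:
```python
from h import *
go([.5496,.2185,.013],1.710)
im=camera("wrist"); cv2.imwrite("pics/w6.png",np.hstack([im[:,200:440,::-1],cv2.resize(camera("scene")[170:270,360:480,::-1],(480,400))]))
```

```text
at [0.5486 0.2282 0.0328] [-3.1402 -0.2492  1.7079] t 12.25 F [-0.5  8.7 -1.2] gap 0.0557
shift [-0.0143 -0.0003  0.0168] turn [-0.0011 -0.2492 -0.0019]
```

View pics/w6.png

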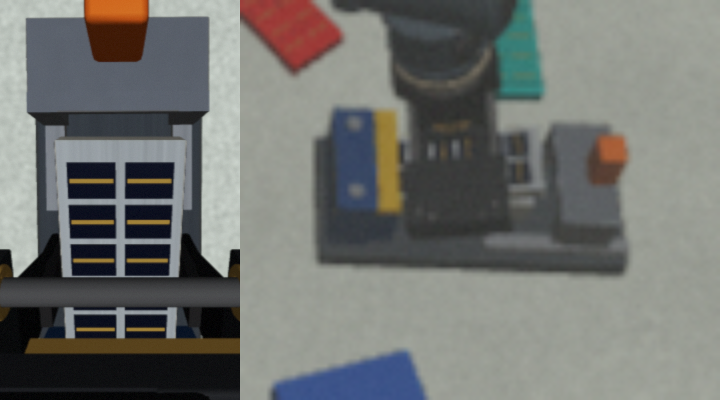

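The plate's −x end presses back with about 9 N: its top corner swings into the slot's back wall. Drawing it out relieves that, so I do that now.

apply_moves(
  moves=[
    [[0.002, 0, 0.0005, 0, 0, 0, 0.3], [0.004, 0, 0.001, 0, 0, 0, 0.3]],
  ],
)

```text
clock: 12.55
ee_pos: [0.5483, 0.2304, 0.0321]
orientation: [-3.141, -0.243, 1.711]
contact_force: [0.2, -0.4, -4.2]
finger_gap: 0.0556
finger_force: 30.0
```

apply_moves(
  moves=[
    [[0.005, 0, 0.0012, 0, 0, 0, 0.3], [0.011, 0, 0.0027, 0, 0, 0, 0.3], [0.017, 0, 0.0042, 0, 0, 0, 0.3], [0.023, 0, 0.0057, 0, 0, 0, 0.3], [0.026, 0, 0.006, 0, 0, 0, 0.3], [0.026, 0, 0.006, 0, 0, 0, 0.3]],
  ],
)

```text
clock: 13.15
ee_pos: [0.5446, 0.2575, 0.0331]
orientation: [3.141, -0.244, 1.712]
contact_force: [-0.0, 0.8, -3.5]
finger_gap: 0.0553
finger_force: 30.0
```

apply_moves(
  moves=[
    [[0.0024, 0, -0.0097, 0, 0, 0, 0.3], [0.0085, 0, -0.034, 0, 0, 0, 0.3], [0.0194, 0, -0.0776, 0, 0, 0, 0.3], [0.0315, 0, -0.126, 0, -0.08, 0, 0.3], [0.0435, 0, -0.175, 0, -0.18, 0, 0.3], [0.053, 0, -0.21, 0, -0.244, 0, 0.3], [0.053, 0, -0.21, 0, -0.244, 0, 0.3]],
  ],
)

```text
clock: 13.85
ee_pos: [0.5482, 0.2606, 0.2577]
orientation: [3.126, -0.002, 1.713]
contact_force: [1.6, -0.3, -2.4]
finger_gap: 0.0555
finger_force: 30.0
```

Run:
```python
from h import *
go([.448,-.276,.25],1.79)
```

```text
at [0.5482 0.2606 0.2577] [ 3.1259e+00 -2.0000e-03  1.7132e+00] t 13.85 F [ 1.6 -0.3 -2.4] gap 0.0555
shift [-0.5169 -0.1755  0.0039] turn [ 0.0158 -0.0014 -0.0768]
```

apply_moves(
  moves=[
    [[-0.04, -0.0136, 0.004, 0, 0, -0.01, 0.3], [-0.085, -0.029, 0.004, 0, 0, -0.02, 0.3], [-0.132, -0.045, 0.004, 0, 0, -0.03, 0.3], [-0.179, -0.061, 0.004, 0, 0, -0.04, 0.3], [-0.226, -0.077, 0.004, 0, 0, -0.05, 0.3], [-0.273, -0.093, 0.004, 0, 0, -0.06, 0.3], [-0.32, -0.109, 0.004, 0, 0, -0.07, 0.3], [-0.367, -0.125, 0.004, 0, 0, -0.077, 0.3], [-0.414, -0.14, 0.004, 0, 0, -0.077, 0.3], [-0.46, -0.156, 0.004, 0, 0, -0.077, 0.3]],
  ],
)

```text
clock: 14.85
ee_pos: [0.4524, -0.2213, 0.2446]
orientation: [-3.141, -0.002, 1.786]
contact_force: [0.8, -0.4, -3.6]
finger_gap: 0.0556
finger_force: 30.0
```

apply_moves(
  moves=[
    [[-0.035, -0.012, 0, 0, 0, 0, 0.3], [-0.052, -0.018, 0, 0, 0, 0, 0.3], [-0.057, -0.019, 0, 0, 0, 0, 0.3], [-0.057, -0.019, 0, 0, 0, 0, 0.3], [-0.057, -0.019, 0, 0, 0, 0, 0.3]],
  ],
)

```text
clock: 15.35
ee_pos: [0.4478, -0.2774, 0.2451]
orientation: [-3.141, -0.002, 1.789]
contact_force: [-0.5, 0.8, -2.6]
finger_gap: 0.0555
finger_force: 30.0
```

Run:
```python
from h import *
import pickle
o=observe(); pickle.dump(o,open("o3.pkl","wb")); go([.448,-.276,.25],1.79,o=o)
im=camera("wrist"); cv2.imwrite("pics/w7.png",im[:,:,::-1]); Rm,t=wcam(o)
for l in("stage","end_pin","plate_center"): print(l,[((t+Rm@np.array(d["at"])).round(4).tolist(),round(d["score"],2)) for d in place_of("wrist",l)[:2]])
```

```text
at [ 0.4478 -0.2774  0.2451] [-3.1411e+00 -2.4000e-03  1.7889e+00] t 15.35 F [-0.5  0.8 -2.6] gap 0.0555
shift [ 0.0014  0.0005 -0.0049] turn [-0.0005 -0.0024 -0.0011]
stage [([0.5518, -0.2044, 0.0021], 0.79)]
end_pin [([0.5687, -0.2761, 0.0545], 0.7)]
plate_center [([0.4509, -0.2789, 0.29], 0.86)]
```

View pics/w7.png

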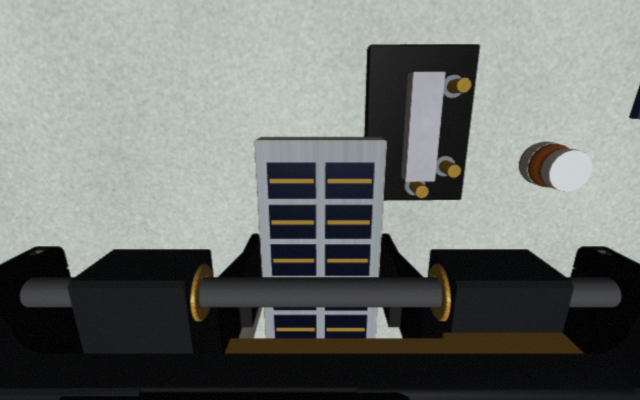

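The held plate is at columns 256–386, with its end at row 139. The stage is clear to the right: white rail around (425,127), brass pins at (463,85), (453,170) and (422,191). I'll fit the stage pose to rail and pins, and the plate pose in the tool.

```bash
cat > fit.py <<'E'
from h import *
import pickle
from scipy.optimize import minimize
o=pickle.load(open("o3.pkl","rb")); im=cv2.imread("pics/w7.png"); 
hsv=cv2.cvtColor(im,cv2.COLOR_BGR2HSV).astype(int); S=8
win=(slice(35,210),slice(385,490))
white=((hsv[...,2]>125))[win]; br=((hsv[...,1]>110)&(hsv[...,2]>60))[win]
inb=np.zeros(white.shape,bool); inb[5:165,8:90]=1
def poly(P,m):
    uv=wpix(P,o)-[385-.0,35-.0]; h=cv2.convexHull(uv.astype(np.float32))[:,0]
    cv2.fillConvexPoly(m,np.round((h+.5)*S-.5).astype(np.int32),1)
th=np.linspace(0,2*np.pi,40)
def world(L,p): c,s=np.cos(p[2]),np.sin(p[2]); L=np.atleast_2d(L); return np.c_[p[0]+c*L[:,0]-s*L[:,1],p[1]+s*L[:,0]+c*L[:,1],L[:,2]]
def render(p):
    H,W=white.shape; a=np.zeros((H*S,W*S),np.uint8); b=a.copy()
    poly(world([[x,y,.045] for x in(-.063,.063) for y in(-.018,.018)],p),a)
    for x,y in((-.048,-.036),(.048,-.036),(-.073,0)):
        poly(world([[x+.008*np.cos(t),y+.008*np.sin(t),z] for z in(.022,.055) for t in th],p),b)
    a[b>0]=0
    f=lambda q:cv2.resize(q.astype(np.float32),(W,H),interpolation=cv2.INTER_AREA)
    return f(a),f(b)
wf=(white&inb&~br).astype(np.float32); bf=(br&inb).astype(np.float32)
def cost(p,ww=1,wb=1): a,b=render(p*np.array([1,1,1])); return ww*np.abs(a-wf).sum()+wb*np.abs(b-bf).sum()
if __name__=="__main__":
    print(wf.sum(),bf.sum())
    for w in((1,1),(1,0),(0,1)):
        x0=np.array([.554,-.2035,1.785]); r=minimize(cost,x0,args=w,method="Nelder-Mead",options=dict(initial_simplex=x0+np.array([[0,0,0],[.006,0,0],[0,.006,0],[0,0,.06]])))
        print(w,r.x.round(4),r.fun)
    g=cv2.cvtColor(im,cv2.COLOR_BGR2GRAY).astype(int)
    for c in(270,300,340,370): print(c,g[130:150,c].tolist())
    for rr in(150,160,180,200): print(rr,g[rr,248:268].tolist(),g[rr,374:394].tolist())
E
python3 fit.py
```

```text
4603.0 574.0
(1, 1) [ 0.556  -0.2048  1.7951] 1714.5625
(1, 0) [ 0.5558 -0.2049  1.7928] 1372.578125
(0, 1) [ 0.5563 -0.2045  1.7926] 330.109375
270 [195, 194, 194, 190, 192, 190, 162, 92, 63, 73, 129, 147, 151, 151, 153, 151, 149, 150, 150, 150]
300 [195, 194, 194, 190, 190, 189, 163, 89, 62, 71, 129, 147, 151, 153, 154, 151, 152, 155, 151, 153]
340 [191, 192, 188, 188, 189, 187, 160, 87, 62, 71, 131, 145, 148, 149, 149, 150, 150, 151, 151, 151]
370 [32, 33, 28, 27, 30, 32, 35, 53, 59, 68, 126, 142, 146, 145, 147, 146, 147, 146, 146, 145]
150 [192, 191, 191, 193, 195, 194, 178, 152, 148, 153, 154, 153, 152, 152, 154, 153, 156, 156, 156, 154] [147, 147, 150, 151, 154, 154, 150, 149, 150, 147, 142, 124, 81, 36, 22, 24, 25, 23, 23, 24]
160 [188, 185, 188, 190, 192, 188, 171, 147, 148, 153, 154, 151, 153, 153, 153, 155, 156, 156, 157, 155] [147, 148, 150, 153, 153, 152, 150, 149, 147, 148, 146, 117, 40, 24, 22, 24, 27, 22, 24, 21]
180 [190, 189, 192, 195, 197, 194, 191, 187, 173, 155, 153, 154, 154, 154, 152, 155, 156, 155, 141, 95] [128, 148, 151, 153, 150, 148, 147, 148, 148, 143, 117, 41, 25, 23, 20, 23, 20, 22, 21, 25]
200 [186, 187, 186, 189, 193, 195, 198, 195, 192, 177, 153, 152, 153, 153, 156, 154, 154, 156, 159, 157] [152, 150, 152, 150, 149, 147, 148, 149, 140, 128, 97, 94, 109, 127, 127, 128, 129, 128, 127, 128]
```

Run:
```python
from h import *
for k in range(3):
    go([.551,-.2007,.03],1.793); 
    if k<2: camera("top")
print(place_of("top","plate_center")[0]["score"])
```

```text
at [ 0.4484 -0.278   0.2456] [-3.1416e+00 -5.0000e-04  1.7898e+00] t 15.55 F [-0.8  0.4 -2.5] gap 0.0559
shift [0.0531 0.117  0.2157] turn [-0.     -0.0005 -0.0032]
at [ 0.4484 -0.2783  0.2457] [ 3.1415e+00 -2.0000e-04  1.7895e+00] t 15.6 F [ 0.7  0.4 -3.7] gap 0.0555
shift [0.0534 0.117  0.2157] turn [ 0.0001 -0.0002 -0.0035]
at [ 0.4484 -0.2785  0.2457] [ 3.1415e+00 -1.0000e-04  1.7893e+00] t 15.65 F [ 0.2  0.1 -2.8] gap 0.0555
shift [0.0537 0.1171 0.2157] turn [ 0.0001 -0.0001 -0.0037]
0.87
```

apply_moves(
  moves=[
    [[0.02, 0.045, 0.02, 0, 0, -0.003, 0.3], [0.04, 0.09, 0.04, 0, 0, -0.003, 0.3], [0.053, 0.117, 0.08, 0, 0, -0.003, 0.3], [0.053, 0.117, 0.125, 0, 0, -0.003, 0.3], [0.053, 0.117, 0.165, 0, 0, -0.003, 0.3], [0.053, 0.117, 0.195, 0, 0, -0.003, 0.3], [0.053, 0.117, 0.21, 0, 0, -0.003, 0.3], [0.053, 0.117, 0.215, 0, 0, -0.003, 0.3], [0.053, 0.117, 0.215, 0, 0, -0.003, 0.3], [0.053, 0.117, 0.215, 0, 0, -0.003, 0.3]],
  ],
)

```text
clock: 16.7
ee_pos: [0.552, -0.2031, 0.0317]
orientation: [3.14, 0.002, 1.791]
contact_force: [1.4, -0.2, -2.2]
finger_gap: 0.0557
finger_force: 30.0
```

Run:
```python
from h import *
go([.551,-.2007,.014],1.793)
im=camera("wrist"); go([.551,-.2007,.014],1.793); camera("top")
cv2.imwrite("pics/w8.png",np.hstack([im[100:360,200:440,::-1],cv2.resize(camera("scene")[150:250,230:330,::-1],(260,260))]))
```

```text
at [ 0.552  -0.2031  0.0317] [3.1398e+00 1.6000e-03 1.7909e+00] t 16.7 F [ 1.4 -0.2 -2.2] gap 0.0557
shift [ 0.0026 -0.0005  0.0177] turn [ 0.0017  0.0016 -0.0021]
at [ 0.5521 -0.2032  0.0319] [3.1395e+00 1.9000e-03 1.7908e+00] t 16.75 F [-0.1  0.1 -3.3] gap 0.056
shift [ 0.0027 -0.0005  0.0179] turn [ 0.0021  0.0019 -0.0022]
```

View pics/w8.png

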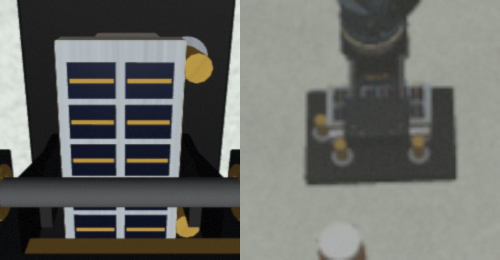

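apply_moves(
  moves=[
    [[0.003, -0.001, 0.006, 0, 0, 0, 0.3], [0.003, -0.001, 0.012, 0, 0, -0.002, 0.3], [0.003, -0.001, 0.016, 0, 0, -0.002, 0.3], [0.003, -0.001, 0.018, 0, 0, -0.002, 0.3], [0.003, -0.001, 0.018, 0, 0, -0.002, 0.3]],
  ],
)

```text
clock: 17.35
ee_pos: [0.549, -0.1997, 0.012]
orientation: [-3.141, -0.001, 1.793]
contact_force: [-0.3, 1.2, -2.9]
finger_gap: 0.0555
finger_force: 30.0
```

apply_moves(
  moves=[
    [[0, 0, 0.001, 0, 0, 0, 0.3], [0, 0, 0.002, 0, 0, 0, 0.3], [0, 0, 0.002, 0, 0, 0, 0.3]],
  ],
)

```text
clock: 17.65
ee_pos: [0.5493, -0.1999, 0.0106]
orientation: [3.142, -0.0, 1.793]
contact_force: [-0.1, 0.3, -2.1]
finger_gap: 0.0557
finger_force: 30.0
```

apply_moves(
  moves=[
    [[0, 0, 0.001, 0, 0, 0, 0.3], [0, 0, 0.002, 0, 0, 0, 0.3], [0, 0, 0.002, 0, 0, 0, 0.3]],
  ],
)

```text
clock: 17.95
ee_pos: [0.5494, -0.1999, 0.009]
orientation: [3.141, 0.0, 1.793]
contact_force: [-0.8, -0.2, 0.6]
finger_gap: 0.0559
finger_force: 30.0
```

apply_moves(
  moves=[
    [[0, 0.0015, 0, 0, 0, 0, 0.3], [0, 0.003, 0, 0, 0, 0, 0.3], [0, 0.004, 0, 0, 0, 0, 0.3], [0, 0.004, 0, 0, 0, 0, 0.3]],
  ],
)

```text
clock: 18.35
ee_pos: [0.5531, -0.199, 0.009]
orientation: [-3.141, 0.0, 1.793]
contact_force: [-4.0, -1.3, 5.0]
finger_gap: 0.0554
finger_force: 30.0
```

apply_moves(
  moves=[
    [[0, 0.001, 0, 0, 0, 0, 0.3], [0, 0.002, 0, 0, 0, 0, 0.3], [0, 0.002, 0, 0, 0, 0, 0.3]],
  ],
)

```text
clock: 18.65
ee_pos: [0.5549, -0.1986, 0.009]
orientation: [-3.141, 0.0, 1.793]
contact_force: [-2.4, -0.4, 5.5]
finger_gap: 0.0556
finger_force: 30.0
```

apply_moves(
  moves=[
    [[0, 0.001, 0, 0, 0, 0, 0.3], [0, 0.0015, 0, 0, 0, 0, 0.3], [0, 0.0015, 0, 0, 0, 0, 0.3]],
  ],
)

```text
clock: 18.95
ee_pos: [0.5548, -0.1986, 0.009]
orientation: [-3.138, -0.001, 1.794]
contact_force: [-7.6, -2.3, 7.5]
finger_gap: 0.0557
finger_force: 30.0
```

apply_moves(
  moves=[
    [[0, 0.001, 0, 0, 0, 0, 0.3], [0, 0.0015, 0, 0, 0, 0, 0.3], [0, 0.0015, 0, 0, 0, 0, 0.3]],
  ],
)

```text
clock: 19.25
ee_pos: [0.5547, -0.1985, 0.009]
orientation: [-3.135, -0.001, 1.794]
contact_force: [-10.3, -3.8, 9.8]
finger_gap: 0.0557
finger_force: 30.0
```

apply_moves(
  moves=[
    [[0, -0.001, -0.0005, 0, 0, 0, 0.3], [-0.002, -0.001, -0.0005, 0, 0, 0, 0.3], [-0.004, -0.001, -0.0005, 0, 0, 0, 0.3], [-0.004, -0.001, -0.0005, 0, 0, 0, 0.3]],
  ],
)

```text
clock: 19.65
ee_pos: [0.5548, -0.1991, 0.009]
orientation: [-3.136, -0.006, 1.793]
contact_force: [-6.4, 4.0, 9.0]
finger_gap: 0.0556
finger_force: 30.0
```

apply_moves(
  moves=[
    [[-0.001, 0, 0, 0, 0, 0, 0.3], [-0.002, 0, 0, 0, 0, 0, 0.3], [-0.002, 0, 0, 0, 0, 0, 0.3]],
  ],
)

```text
clock: 19.95
ee_pos: [0.5551, -0.2003, 0.009]
orientation: [-3.136, -0.007, 1.793]
contact_force: [-7.3, 6.2, 9.6]
finger_gap: 0.0559
finger_force: 30.0
```

apply_moves(
  moves=[
    [[0, -0.0005, -0.001, 0, 0, 0, 0.3], [0, -0.0005, -0.0015, 0, 0, 0, 0.3], [0, -0.0005, -0.0015, 0, 0, 0, 0.3]],
  ],
)

```text
clock: 20.25
ee_pos: [0.5557, -0.2027, 0.0094]
orientation: [-3.137, -0.004, 1.793]
contact_force: [-4.5, 0.7, -2.0]
finger_gap: 0.0557
finger_force: 30.0
```

apply_moves(
  moves=[
    [[-0.001, 0, 0, 0, 0, 0, 0.3], [-0.002, 0, 0, 0, 0, 0, 0.3], [-0.002, 0, 0, 0, 0, 0, 0.3]],
  ],
)

```text
clock: 20.55
ee_pos: [0.5557, -0.2029, 0.0093]
orientation: [-3.137, -0.007, 1.793]
contact_force: [-5.0, 6.6, -0.0]
finger_gap: 0.0555
finger_force: 30.0
```

apply_moves(
  moves=[
    [[-0.001, 0.0005, 0.0003, 0, 0, 0, 0.3], [-0.001, 0.0005, 0.0003, 0, 0, 0, 0.3]],
  ],
)

```text
clock: 20.75
ee_pos: [0.5556, -0.2029, 0.0091]
orientation: [-3.136, -0.008, 1.793]
contact_force: [-6.0, 7.5, 1.0]
finger_gap: 0.0552
finger_force: 30.0
```

apply_moves(
  moves=[
    [[0, 0, 0, 0, 0, 0, 1], [0, 0, 0, 0, 0, 0, 1], [0, 0, 0, 0, 0, 0, 1], [0, 0, 0, 0, 0, 0, 1], [0, -0.001, -0.01, 0, 0, 0, 1], [0, -0.001, -0.05, 0, 0, 0, 1], [0, -0.001, -0.1, 0, 0, 0, 1], [0, -0.001, -0.15, 0, 0, 0, 1], [0, -0.001, -0.19, 0, 0, 0, 1], [0, -0.001, -0.19, 0, 0, 0, 1]],
  ],
)

```text
clock: 21.75
ee_pos: [0.5626, -0.2096, 0.2083]
orientation: [3.13, 0.011, 1.793]
contact_force: [1.0, -0.7, -0.2]
finger_gap: 0.087
finger_force: 0.0
```

Run:
```python
from h import *
import pickle
camera("top"); camera("top")
o=observe(); pickle.dump(o,open("o4.pkl","wb")); go([.556,-.2,.2],1.793,o=o)
im=camera("wrist"); cv2.imwrite("pics/w9.png",im[:,:,::-1]); cv2.imwrite("pics/w9c.png",cv2.resize(im[40:260,220:420,::-1],(545,600),interpolation=cv2.INTER_CUBIC))
P=np.array([[-.065,-.028],[-.065,.028],[.065,.028],[.065,-.028]])
s=np.array([.556,-.2047]);c,n=np.cos(1.793),np.sin(1.793)
print(wpix([[*(s+np.array([[c,-n],[n,c]])@p),.059] for p in P],o).round(1))
print([(toworld("top",d["at"]).round(4).tolist(),round(d["score"],2)) for d in place_of("top","jaw_post")[:1]])
```

```text
at [ 0.5588 -0.2075  0.2023] [3.1386e+00 2.8000e-03 1.7927e+00] t 21.85 F [ 0.4 -0.4 -0.4] gap 0.0869
shift [ 0.008  -0.0011  0.0023] turn [ 0.0029  0.0028 -0.0003]
[[343.8 234.2]
 [292.7 234.3]
 [289.3 111.7]
 [346.4 111.6]]
[([0.5328, 0.3282, 0.0992], 0.66)]
```

View pics/w9c.png

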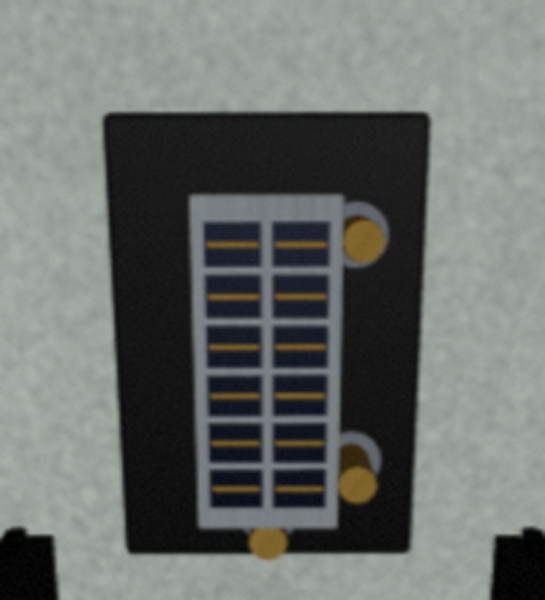

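The plate lies flat with its cells up. Its long side touches both pair pins at crop (343,242) and (338,485), and its end touches the single pin at (268,528). The gripper is clear and the jaw is still open, so I hand in.

```bash
python3 -c "
from workcell import *
print(job_done())"
```

```text
the job is handed in; nothing more can be done
None
```

The job is handed in, with no verdict returned: the jaw is fully open, and the aluminium plate was drawn out from under the lip and released on the stage, cells up, touching all three pins, at about 22 s of the 54 s limit.

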